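# Lock a quarter-turn T-nut post into a sprung T-slot bar

### The job

Fit the T-nut post with the orange wing grip into the slot of the aluminium T-slot bar, beside the yellow pointer: lower its steel foot lengthwise into the slot, feeling for the opening because the bar does not lie exactly in the middle of its blue-sided bed, press it down against the sprung red strip until the foot is below the lips, turn it a quarter turn clockwise (seen from above) so that the foot lies square across the slot, and let go there without pulling it up, so that the spring locks it upright. Be gentle: never let the post bear on the bar with more than about 30 N. Leave the dropper bottle, the hub and the bearing where they are.

Things in the scene. Friction and masses are not known exactly. Their poses are not given: they have to be found in the camera images.
- nut_mid (a point): T-nut post, loose, 62 mm tall, 0.1 kg, at first standing upright on the bench. This point is on its axis half-way up, 31 mm above its underside. z points up the post; x runs along its foot and its wing grip alike. It is the same after half a turn. Above the foot: steel neck 12 mm in diameter, brass collar 22 mm in diameter from 21 to 25 mm above the underside.
- nut_grip (a point): middle of the post's orange wing grip, 48 mm above the post's underside. The wing is 40 mm long (the post's x), 12 mm thick (y) and reaches from 34 to 62 mm above the underside; pinch it across its 12 mm. Axes as the post's.
- nut: the same post, by the centre of the underside of its steel foot: 35 mm long (x), 18 mm wide (y), 7 mm thick. Two opposite corners are cut away so that in the slot it turns only clockwise, seen from above; a stop comes about 15 degrees past square across. To turn, its underside must be pressed below 18 mm above the bed's underside; 14 to 17 mm is good.
- bed: fixture bed, fixed on the bench: steel plate 200 mm long (x), 110 mm wide (y), a blue cheek 26 mm high along each long side. Origin: centre of its underside, on the bench; z up. Between the cheeks lies an aluminium T-slot bar 180 mm long, 62 mm wide, its slot parallel to the bed's x.
- bed_mid (a point): point over the bed's middle at the height of the bar's top, 30 mm above the bed's underside; axes as the bed's. The bar lies off the middle: the middle of its slot is up to 10 mm to either side (y) of this point, differently each time and not measured; feel for it. The bar does not give way to light forces. The slot's mouth is 21 mm wide with 1 mm chamfers above that, open over 170 mm of length.
- bed_floor (a point): point over the bed's middle, 21 mm above its underside: the height of the top of the unpressed red strip, the floor of the slot. The strip yields downward up to 10 mm, with 3 N at first and 0.8 N more per mm. The lips reach from 25 to 30 mm above the bed's underside; the channel below is 38.5 mm wide. After release the strip lifts the turned foot against the lips, its underside at 18 mm.
- mark: yellow pointer clip, 8 mm wide, fixed on top of the bed's cheek on the -y side, at a different place along the bed each time, its tip pointing to the slot. Origin at its middle, on top of the cheek; its axes are parallel to the bed's. The post belongs beside it: the same x along the bed, within 12 mm.
- dropper: small black dropper bottle, 25 mm across, 69 mm tall, standing; a bystander, leave it alone. Origin at the centre of its underside.
- hub: turned aluminium hub, 48 mm across, 26 mm tall; a bystander, leave it alone. Origin at the centre of its underside.
- bearing: ball bearing, 35 mm across, 11 mm tall, lying flat; a bystander, leave it alone. Origin at the centre of its underside.
Not all that is in view belongs to the job. Several things look just like the nut: the one meant starts farthest to the robot's right.

How it is judged (in metres and radians):
On the way, in this order (a step that is already met when the one before it is completed fails the run):
1. the foot is lengthwise in the slot beside the pointer, its underside at least 5 mm below the bar's top (z of nut_mid in the frame of bed below 0.056 m and angle between the x axis of nut_mid and the x axis of bed, either way round below 0.35 rad and x of nut_mid in the frame of mark between -0.012 and 0.012 m and y of nut_mid in the frame of bed between -0.014 and 0.014 m and angle between nut_mid's own z axis and vertical below 0.12 rad), for 0.1 s.
2. the post, pressed down below the lips, is turned across the slot (z of nut_mid in the frame of bed below 0.0505 m and angle between the x axis of nut_mid and the x axis of bed, either way round above 1.22 rad and x of nut_mid in the frame of mark between -0.012 and 0.012 m and y of nut_mid in the frame of bed between -0.014 and 0.014 m and angle between nut_mid's own z axis and vertical below 0.12 rad), for 0.1 s.
At the end, for the whole second after the job is handed in: The post stands upright (within 7 degrees) in the slot, its foot under the lips (its middle 44 to 50.5 mm above the bed's underside) and within 20 degrees of square across the slot, within 12 mm of the pointer along the bed and 14 mm of the bed's middle across it, at rest and let go (all of step 2 and z of nut_mid in the frame of bed above 0.044 m and linear speed of nut below 0.01 m/s and angular speed of nut below 0.1 rad/s); the robot touches nothing.
It fails at once if the post bears on the bed or its bar with more than 40 N (contact force between nut and bed above 40 N).
It fails at once if the dropper bottle is moved more than 25 mm (distance of dropper from where it was at the start of the episode above 0.025 m).
It fails at once if the hub is moved more than 25 mm (distance of hub from where it was at the start of the episode above 0.025 m).
It fails at once if the bearing is moved more than 25 mm (distance of bearing from where it was at the start of the episode above 0.025 m).
It also fails if it takes over 61 s, if anything falls off the work surface, if the arm or the gripper's body presses on something with over 40 N, if the wrist force passes 120 N, or if a joint passes its speed limit or range.

### The arm

A 6-joint arm with a two-finger parallel gripper is mounted at the origin on a cart in front of the work surface, level with it; the furniture and walls round the work are solid. World frame = base frame: x ahead of the robot, y to its left, z up, the work surface at z = 0. Lengths are in mm, angles in rad, forces in N, time in s.
With the tool pointing down it reaches from about 350 to 975 mm from the base axis. Payload 7.1 kg.
Tool frame: the origin (TCP) lies between the finger pads; the fingertips stand 19 mm ahead of it and the grasp point (between the pads) is the TCP (ctrl.tcp_to_tips is the distance from the TCP to the fingertips, in mm); z points along the fingers, y is the line along which they close (so a half turn about z gives the same grasp; the last joint's range is limited). The gripper opens to 88 mm and grips with 3 to 60 N. Pads are 20 mm wide; open, the fingers measure 115 mm over their backs; the gripper's body (75 mm by 178 mm) begins 61 mm behind the grasp point.
Start: joints at [1.22, 0.423, 1.63, -0, 1.089, -0.019], TCP at [203.559, 590.905, 241.675] pointing down, gripper open.
Joint ranges: [-3, 3], [-0.9, 2.11], [0.09, 2.58], [-1.31, 4.45], [0.11, 2.69], [-2.54, 2.54]. Speed limits (rad/s): [2.39, 2.39, 3.01, 3.14, 3.14, 3.14].

### API

Orientations are given as a rotation vector (axis times angle).
In Python, from workcell import status, optics, ctrl gives the robot as it stands. The module is installed in compiled form; this text tells all that it offers.
- The arm moves only by the shell command python3 -m inch 'ROWS'. ROWS is JSON, a list that holds one entry, the list of rows, each a list of 7 numbers: the shift along the tool's x, y, z in mm, then the turn, a rotation vector about the tool's x, y, z in rad, then the opening in per cent of the stroke, from 0 (shut) to 100 (fully open). A call has 1 to 20 rows; each row is the pose to reach, as a shift and turn from the pose commanded when the call began, along the tool's axes at that moment; what a row does not reach only later rows make up. A row lasts 1/10 s, in which the tool goes at most 50 mm and 8.59 degrees, less where a joint would pass 70% of its speed; a pose out of reach is approached as far as the arm can. A call with a gripper value outside its range is refused whole. The fingers move at their own pace and stop on an object; the grip force is fixed at half the most. Time passes only in rows, so rows that repeat a pose let the fingers close. It gives the time, the measured TCP pose, the force, the opening and the grip force at its end, in the units of the state.
- status.get_obs(): the state, without advancing time (a new reading comes with each control period).
- optics.get_image(name): name is "scene" or "top" or "wrist"; returns a dict with "frame" (420x560x3 uint8, red, green, blue), "fx", "fy", "cx", "cy" (pixels), "rvec" (rotation vector, rad) and "tvec" (3), from world to camera coordinates, as OpenCV has them; the wrist camera has in their place "hand_eye" (4x4, takes a point from camera to tool coordinates, whose origin is the TCP and whose axes are the flange's). Camera axes: x right, y down, z forward; pixel columns grow to the right and rows downward; lengths in mm; the calibration is good to about 2 mm. A picture is of the moment at which its call begins: read the wrist's pose just before it. There is no depth.
- ctrl.close_job(): hands the job in; it is judged then, once.
The state is a dict: "t": time; "qpos": joint angles; "qvel": joint speeds; "joint_torque": joint torques, N m; "ee_pos": TCP position; "orientation": TCP orientation; "ft_force": force on the tool from outside, world axes, zero at the start; "moment": the same for the moment, N m; "width": finger opening in mm; "grasp_force": force on a finger pad.
Only numpy, scipy, OpenCV 4.12 (cv2) and the standard library are available. Lean on these libraries where they do the work, as an engineer would, in place of code of your own. Each camera call takes 0.05 s, during which the arm holds its last target. There are 200 camera calls.

## Working session

There is one attempt and no reset: what is moved stays moved. The work goes in short steps, Python scripts to look and compute and a shell command to move; the robot and the scene stay as the last step left them, time stands still between calls to the robot, and variables do not carry over. Pictures are saved under pics/ and viewed, at most 10 in all, crops included, and the job is handed in when it is done.

```bash
mkdir -p pics; python3 - <<'E'
from workcell import status, optics, ctrl
import cv2,pickle
o=status.get_obs();print(o)
for n in("top","scene"):
    d=optics.get_image(n);pickle.dump(d,open(f'pics/{n}.pkl','wb'));cv2.imwrite(f'pics/{n}.png',cv2.cvtColor(d['frame'],cv2.COLOR_RGB2BGR))
    print(n,{k:v for k,v in d.items() if k!='frame'})
E
```

```text
{'t': 0.0, 'qpos': array([ 1.22003035e+00,  4.23812485e-01,  1.63068693e+00,  5.33375384e-06,
        1.08856506e+00, -1.90030399e-02]), 'qvel': array([ 4.63301776e-04, -1.60819957e-04, -4.07379613e-05,  5.33099780e-04,
       -4.26464013e-04,  4.39585888e-04]), 'joint_torque': array([ 1.33476264e-03, -5.44630408e+01, -2.73664784e+01,  6.43362058e-02,
        2.29084870e-02, -1.43903580e-04]), 'ee_pos': array([203.36767181, 590.44168   , 240.92057161]), 'orientation': array([-5.18703580e-01, -3.09819572e+00,  2.27097015e-03]), 'ft_force': array([0.34906029, 0.2071821 , 0.26826946]), 'moment': array([-0.01371932,  0.01457233,  0.00096451]), 'grasp_force': 0.0, 'width': 87.73097842656077}
top {'fx': 390.8618755296531, 'fy': 390.8618755296531, 'cx': 275.9085462082653, 'cy': 205.62203029784993, 'rvec': array([ 2.10974679, -2.16434766,  0.20051516]), 'tvec': array([325.43453123, 601.8877036 , 827.5034501 ])}
scene {'fx': 522.4536520587997, 'fy': 522.4536520587997, 'cx': 275.6698474799154, 'cy': 208.5012462678354, 'rvec': array([ 2.12641049, -1.0058147 ,  0.45542038]), 'tvec': array([-134.36366541,  484.73189375,  485.06440386])}
```

View pics/top.png

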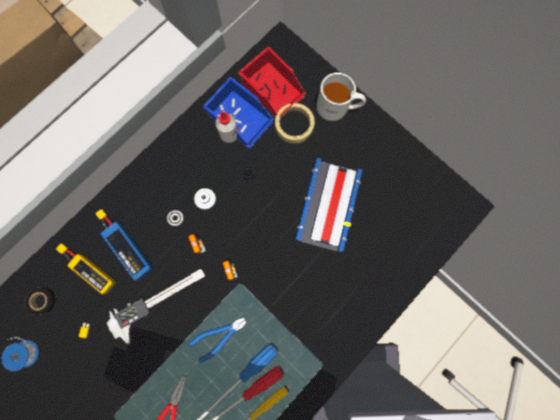

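View pics/scene.png

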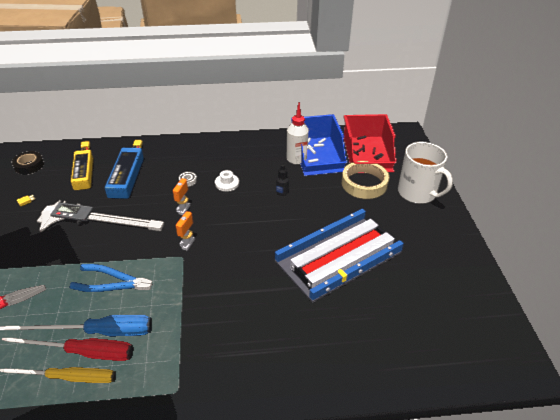

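Candidates for the nut are the two orange-winged posts: top view (196,243) and (229,270), scene view (180,195) and (185,228). The dropper is at (248,175), the hub at (204,198), the bearing at (175,217) and the pointer at (347,224). The bed spans (300..362, 160..250). Next I localise them and crop in close.

```bash
cat > h.py <<'E'
import numpy as np,cv2
from scipy.spatial.transform import Rotation as R
def ray(d,uv,z,o=None):
    "pixel -> world point at height z; o=obs for the wrist camera"
    p=np.array([(uv[0]-d['cx'])/d['fx'],(uv[1]-d['cy'])/d['fy'],1])
    if o is None:
        Rm=R.from_rotvec(d['rvec']).as_matrix(); c=-Rm.T@d['tvec']; v=Rm.T@p
    else:
        T=np.eye(4);T[:3,:3]=R.from_rotvec(o['orientation']).as_matrix();T[:3,3]=o['ee_pos']
        T=T@np.array(d['hand_eye']); c=T[:3,3]; v=T[:3,:3]@p
    return c+v*(z-c[2])/v[2]
def blobs(img,lo,hi,amin=15):
    m=cv2.inRange(cv2.cvtColor(img,cv2.COLOR_RGB2HSV),lo,hi)
    n,l,s,c=cv2.connectedComponentsWithStats(m)
    return [(c[i],s[i,4],cv2.minAreaRect(np.argwhere(l==i)[:,::-1].astype(np.float32))) for i in range(1,n) if s[i,4]>=amin]
E
python3 - <<'E'
from h import *
import pickle
d=pickle.load(open('pics/top.pkl','rb'));im=d['frame']
np.set_printoptions(precision=1,suppress=True)
for c,a,r in blobs(im,(5,150,120),(18,255,255)): print('orange',c,a,ray(d,c,55))
for c,a,r in blobs(im,(22,150,120),(35,255,255),8): print('yellow',c,a,ray(d,c,28))
for n,uv,z in(('dropper',(248,175),50),('hub',(204,198),20),('bearing',(175,217),10),('c',(317,160),26),('c',(360,168),26),('c',(299,239),26),('c',(345,249),26)):print(n,ray(d,uv,z))
a=cv2.resize(im[225:290,170:260],None,fx=4.4,fy=4.4,interpolation=2);b=cv2.resize(im[150:260,280:380],None,fx=4,fy=4,interpolation=2)
h=440;o=np.zeros((h,796,3),np.uint8);o[:a.shape[0],:a.shape[1]]=a;o[:,396:]=b
cv2.imwrite('pics/crop.png',o[:,:,::-1])
E
```

```text
orange [336.4  91.9] 379 [877.9 160.1  55. ]
orange [194.3 242.9] 103 [530.7 491.1  55. ]
orange [228. 270.] 82 [470.2 417.8  55. ]
yellow [100.3 213.7] 69 [605.1 711.1  28. ]
yellow [347.3 223.8] 21 [567.7 147.3  28. ]
yellow [ 61.  248.1] 74 [528.9 795.   28. ]
yellow [ 89.7 272.5] 379 [473.  727.8  28. ]
yellow [ 83.2 332. ] 91 [346.  734.8  28. ]
yellow [269.1 402.7] 315 [190.9 335.2  28. ]
dropper [682.4 371.6  50. ]
hub [637.4 476.3  20. ]
bearing [595.9 545.3  10. ]
c [721.2 209.7  26. ]
c [699.3 109.2  26. ]
c [535.8 259.   26. ]
c [510.5 155.4  26. ]
```

View pics/crop.png

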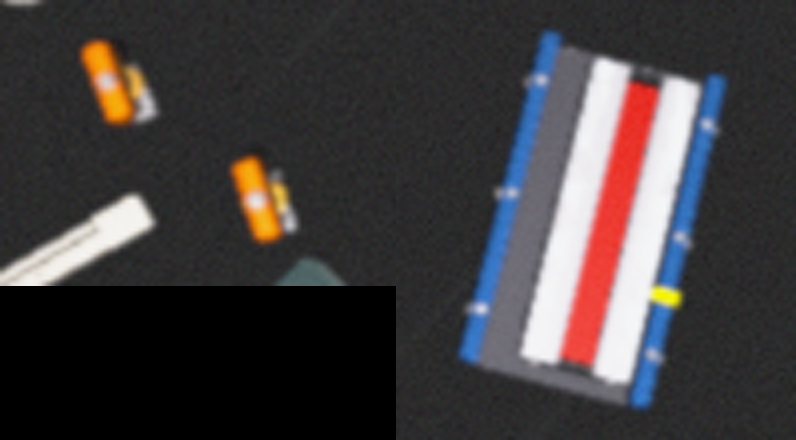

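The left crop shows both posts. The one at (229,270) maps to (470,418), which has the lower y and so is the rightmost; I choose that one. The bed is yawed about -15°, the bar lies toward its -y side, and the pointer is on the right cheek. Next I work out the move to get above the nut.

```bash
cat >> h.py <<'E'
def togo(o,target,yaw_y,h=None):
    "shift in tool axes to world target, and turn about tool z to bring tool y to yaw (mod pi); degrees"
    M=R.from_rotvec(o['orientation']).as_matrix()
    s=M.T@(np.array(target)-o['ee_pos'])
    cur=np.degrees(np.arctan2(M[1,1],M[0,1]))
    t=-((yaw_y-cur+90)%180-90)
    return s,np.radians(t),cur,np.degrees(np.arccos(-M[2,2]))
E
python3 - <<'E'
from h import *
import pickle
from workcell import status,optics
np.set_printoptions(precision=2,suppress=True)
d=pickle.load(open('pics/top.pkl','rb'))
a=ray(d,(170+243/4.4,225+163/4.4),62);b=ray(d,(170+267/4.4,225+236/4.4),62);v=b-a
ang=np.degrees(np.arctan2(v[1],v[0]));print(a,b,np.linalg.norm(v),ang)
o=status.get_obs();print(togo(o,[470,418,160],ang+90))
w=optics.get_image('wrist');print(w['hand_eye'],w['fx'],w['cx'],w['cy'])
E
```

```text
[487.09 422.77  62.  ] [451.57 411.25  62.  ] 37.33625405737864 -162.03208901767385
(array([-308.23,  -76.11,   81.08]), np.float64(-0.6454385632309363), np.float64(70.98700537420578), np.float64(0.07893671669022942))
[[   0.     -0.95   -0.3    84.2 ]
 [   1.      0.      0.      0.35]
 [  -0.     -0.3     0.95 -141.88]
 [   0.      0.      0.      1.  ]] 332.1691057515319 278.91489068506456 206.75287830510936
```

```bash
python3 -m inch '[[[-40,-10,10,0,0,-0.08,100],[-80,-20,20,0,0,-0.16,100],[-120,-30,30,0,0,-0.25,100],[-160,-40,40,0,0,-0.33,100],[-200,-50,50,0,0,-0.42,100],[-240,-60,60,0,0,-0.5,100],[-275,-68,72,0,0,-0.57,100],[-308,-76,81,0,0,-0.645,100],[-308,-76,81,0,0,-0.645,100],[-308,-76,81,0,0,-0.645,100],[-308,-76,81,0,0,-0.645,100]]]'
python3 - <<'E'
from h import *
import pickle
from workcell import status,optics
np.set_printoptions(precision=2,suppress=True)
o=status.get_obs();w=optics.get_image('wrist');pickle.dump((o,w),open('pics/w1.pkl','wb'))
cv2.imwrite('pics/w1.png',w['frame'][:,:,::-1]);print(o['ee_pos'],o['ft_force'])
for c,a,r in blobs(w['frame'],(5,150,120),(18,255,255),100): print(c,a,r,ray(w,c,55,o))
E
```

```text
t: 1.25
ee_pos: [469.3, 419.2, 160.8]
orientation: [0.49, -3.103, -0.0]
ft_force: [0.7, 0.1, -0.5]
width: 87.8
grasp_force: 0.0
[469.28 419.24 160.81] [ 0.68  0.05 -0.47]
[275.86 193.24] 233 ((276.0, 194.5), (19.0, 14.0), 90.0) [454.97 412.44  55.  ]
[276.48 228.07] 332 ((276.5, 224.5), (29.0, 15.0), 90.0) [482.3  421.72  55.  ]
[334.71 289.62] 585 ((335.5, 295.5), (51.0, 17.0), 90.0) [520.49 486.04  55.  ]
```

View pics/w1.png

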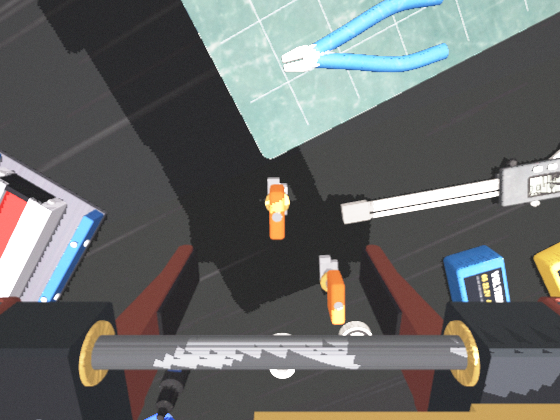

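The target nut is in the wrist picture at about (277,212), its wing vertical there and so aligned with the tool x. The other nut is at (335,295), on the right. The finger path to the target is clear.

```bash
python3 - <<'E'
from h import *
import pickle
from workcell import status
np.set_printoptions(precision=2,suppress=True)
o,w=pickle.load(open('pics/w1.pkl','rb'))
M=R.from_rotvec(o['orientation']).as_matrix()
for uv,z in(((277,240),62),((277,216),62),((277,185),62),((277,178),7)):
    p=ray(w,uv,z,o);print(p,M.T@(p-o['ee_pos']))
for c,a,r in blobs(w['frame'],(5,120,90),(20,255,255),30): print(c,a,r)
cv2.imwrite('pics/w1c.png',cv2.resize(w['frame'][165:255,230:330],None,fx=6,fy=6,interpolation=2)[:,:,::-1])
E
```

```text
[489.11 424.39  62.  ] [-20.48  -1.22  98.81]
[470.09 418.27  62.  ] [-0.5  -1.19 98.81]
[446.8  410.77  62.  ] [23.98 -1.16 98.82]
[453.7  412.69   7.  ] [ 16.81  -1.46 153.81]
[275.6  193.33] 242 ((274.7586669921875, 193.10345458984375), (17.06983757019043, 19.958581924438477), 66.80140686035156)
[276.21 227.09] 358 ((274.5, 222.0), (34.0, 19.0), 90.0)
[334.12 289.34] 653 ((334.9923095703125, 294.13848876953125), (49.72918701171875, 22.715803146362305), 74.74488067626953)
[ 94.57 350.97] 860 ((94.8170394897461, 352.64190673828125), (29.689496994018555, 66.88927459716797), 11.592175483703613)
[462.68 351.12] 809 ((462.5669250488281, 352.9350280761719), (67.36654663085938, 29.296554565429688), 79.5625228881836)
[477.68 372.65] 31 ((477.58221435546875, 372.0398254394531), (4.3022074699401855, 27.89264678955078), 14.534454345703125)
[431.04 413.68] 3173 ((406.5, 411.5), (15.0, 305.0), 90.0)
```

View pics/w1c.png

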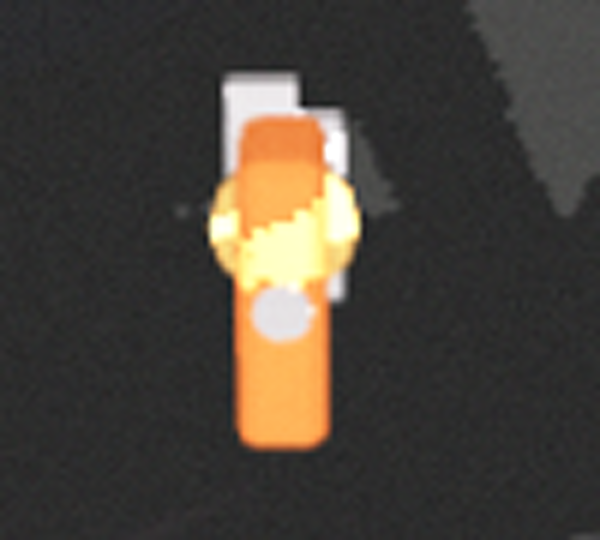

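```bash
python3 -m inch '[[[0,-1,25,0,0,0,45],[-1,-1,50,0,0,0,45],[-1,-1,75,0,0,0,45],[-1,-1,95,0,0,0,45],[-1,-1,106,0,0,0,45],[-1,-1,111,0,0,0,45],[-1,-1,111,0,0,0,45],[-1,-1,111,0,0,0,0],[-1,-1,111,0,0,0,0],[-1,-1,111,0,0,0,0],[-1,-1,111,0,0,0,0],[-1,-1,111,0,0,0,0],[-1,-1,111,0,0,0,0],[-1,-1,111,0,0,0,0]]]'
python3 - <<'E'
from h import *
import pickle
np.set_printoptions(precision=2,suppress=True)
d=pickle.load(open('pics/top.pkl','rb'))
# bed: bar ends, strip, in crop coords (4x, origin 280,150; crop x offset 396)
f=lambda x,y,z:ray(d,(280+(x-396)/4-.4,150+y/4-.4),z)
for n,x,y,z in(('strip',643,82,21),('strip',577,362,21),('cheekL',552,35,26),('cheekL',469,360,26),('cheekR',717,78,26),('cheekR',642,405,26),('barL',598,58,30),('barL',524,358,30),('barR',699,85,30),('barR',629,382,30),('mark',665,297,30)):print(n,f(x,y,z))
E
```

```text
t: 2.7
ee_pos: [471.6, 418.3, 50.3]
orientation: [-0.49, 3.102, 0.001]
ft_force: [-1.2, -0.3, 6.1]
width: 12.1
grasp_force: 30.0
strip [696.59 152.5   21.  ]
strip [532.25 199.54  21.  ]
cheekL [725.13 205.71  26.  ]
cheekL [534.55 261.71  26.  ]
cheekR [696.66 109.7   26.  ]
cheekR [506.54 164.51  26.  ]
barL [709.32 179.86  30.  ]
barL [534.55 230.76  30.  ]
barR [691.62 121.49  30.  ]
barR [519.46 171.88  30.  ]
mark [567.32 148.67  30.  ]
```

```bash
python3 -m inch '[[[0,0,-15,0,0,0,0],[0,0,-40,0,0,0,0],[0,0,-60,0,0,0,0],[0,0,-60,0,0,0,0]]]'
python3 - <<'E'
from h import *
from workcell import status
np.set_printoptions(precision=3,suppress=True)
o=status.get_obs();print(o['ft_force'],togo(o,[578,186,130],73.8))
E
```

```text
t: 3.1
ee_pos: [472.7, 419.3, 112.9]
orientation: [-0.489, 3.099, 0.004]
ft_force: [-0.5, 0.6, -0.8]
width: 11.6
grasp_force: 30.0
[-0.495  0.557 -0.838] (array([ -28.336, -254.377,  -17.44 ]), np.float64(0.5959518477866288), np.float64(107.94552567119668), np.float64(0.30010572201801816))
```

```bash
python3 -m inch '[[[-3,-25,-5,0,0,0.07,0],[-7,-60,-10,0,0,0.15,0],[-10,-95,-17,0,0,0.25,0],[-14,-130,-17,0,0,0.35,0],[-18,-165,-17,0,0,0.43,0],[-22,-200,-17,0,0,0.51,0],[-25,-230,-17,0,0,0.57,0],[-27,-246,-17,0,0,0.596,0],[-28,-254,-17,0,0,0.596,0],[-28,-254,-17,0,0,0.596,0],[-28,-254,-17,0,0,0.596,0],[-28,-254,-17,0,0,0.596,0]]]'
python3 - <<'E'
from h import *
import pickle
from workcell import status,optics
np.set_printoptions(precision=2,suppress=True)
o=status.get_obs();w=optics.get_image('wrist');pickle.dump((o,w),open('pics/w2.pkl','wb'))
cv2.imwrite('pics/w2.png',w['frame'][:,:,::-1]);print(o['ee_pos'],o['ft_force'],togo(o,[578,186,130],73.8))
E
```

```text
t: 4.3
ee_pos: [575.6, 186.2, 126.6]
orientation: [-0.44, -3.11, -0.0]
ft_force: [-0.1, 0.4, -1.4]
width: 12.0
grasp_force: 30.0
[575.63 186.18 126.56] [-0.09  0.35 -1.44] (array([-2.33,  0.49, -3.44]), np.float64(0.001767198517083232), np.float64(73.90125301659064), np.float64(0.018779217422243005))
```

View pics/w2.png

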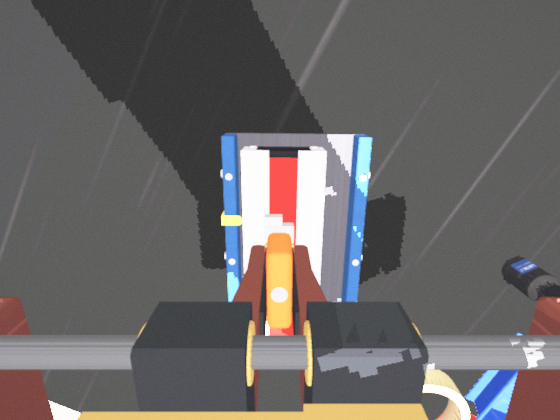

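The post hangs between the fingers with its dot at (279,295). The slot is the red band at columns 270–299 near row 180, and the pointer tip is at (240,219). I measure both in tool axes.

```bash
python3 - <<'E'
from h import *
import pickle
np.set_printoptions(precision=2,suppress=True)
o,w=pickle.load(open('pics/w2.pkl','rb'))
M=R.from_rotvec(o['orientation']).as_matrix();im=w['frame']
T=lambda uv,z:M.T@(ray(w,uv,z,o)-o['ee_pos'])
hsv=cv2.cvtColor(im,cv2.COLOR_RGB2HSV)
for r in(165,180,195,210):
    row=cv2.inRange(hsv[r:r+1],(0,130,60),(4,255,255))[0];row2=cv2.inRange(hsv[r:r+1],(174,130,60),(180,255,255))[0]
    c=np.flatnonzero((row|row2)[240:330])+240
    g=im[r,236:332].astype(int).min(1);wh=np.flatnonzero(g>150)+236
    L=wh[wh<c[0]];Rr=wh[wh>c[-1]]
    print(r,'red',c[0],c[-1],'white',L[0],L[-1],Rr[0],Rr[-1],'slot edges tool',T((L[-1]+.5,r),29.5)[:2],T((Rr[0]-.5,r),29.5)[:2],'bar outer',T((L[0]-.5,r),30)[:2],T((Rr[-1]+.5,r),30)[:2])
for c,a,rr in blobs(im,(22,150,120),(35,255,255),20): 
    if c[0]<300: print('mark',c,a,rr,T(c,30))
print('wing dot',T((279,295),o['ee_pos'][2]+11.7))
E
```

```text
165 red 270 296 white 240 269 297 326 slot edges tool [39.54 -6.45] [39.54 13.16] bar outer [ 39.62 -28.17] [39.64 34.87]
180 red 270 296 white 241 269 297 325 slot edges tool [28.39 -6.54] [28.39 13.34] bar outer [ 28.5  -27.84] [28.52 34.62]
195 red 270 295 white 241 269 297 331 slot edges tool [16.92 -6.64] [16.93 13.53] bar outer [ 17.06 -28.23] [17.08 39.58]
210 red 270 295 white 242 269 296 324 slot edges tool [ 5.13 -6.74] [ 5.13 12.96] bar outer [  5.29 -27.89] [ 5.3  34.86]
wing dot [  0.85   0.42 -11.7 ]
```

```bash
python3 -m inch '[[[-1,1,8,0,0,0,0],[-2,2,20,0,0,0,0],[-3,3,32,0,0,0,0],[-3,3,40,0,0,0,0],[-3,3,40,0,0,0,0],[-3,3,40,0,0,0,0],[-3,3,40,0,0,0,0],[-3,3,40,0,0,0,0]]]'
```

```text
t: 5.15
ee_pos: [580.2, 187.1, 87.2]
orientation: [0.443, 3.109, 0.001]
ft_force: [-0.8, 0.3, -1.0]
width: 12.1
grasp_force: 30.0
```

```bash
python3 -m inch '[[[0,0,3,0,0,0,0],[0,0,6,0,0,0,0],[0,0,6,0,0,0,0],[0,0,6,0,0,0,0]]]'; python3 -m inch '[[[0,0,1,0,0,0,0],[0,0,2,0,0,0,0],[0,0,2,0,0,0,0]]]'
python3 - <<'E'
from h import *
import pickle
from workcell import status,optics
np.set_printoptions(precision=2,suppress=True)
o=status.get_obs();w=optics.get_image('wrist');pickle.dump((o,w),open('pics/w3.pkl','wb'))
cv2.imwrite('pics/w3.png',w['frame'][100:400,150:410][:,:,::-1].repeat(2,0).repeat(2,1));print(o['ee_pos'],o['ft_force'])
E
```

```text
t: 5.55
ee_pos: [579.8, 187.1, 80.5]
orientation: [-0.443, -3.11, 0.0]
ft_force: [-0.1, -0.5, -1.9]
width: 11.9
grasp_force: 30.0
t: 5.85
ee_pos: [579.8, 187.1, 78.5]
orientation: [-0.443, -3.11, 0.0]
ft_force: [0.2, -1.0, -0.5]
width: 12.0
grasp_force: 30.0
[579.79 187.07  78.52] [ 0.23 -1.01 -0.51]
```

View pics/w3.png

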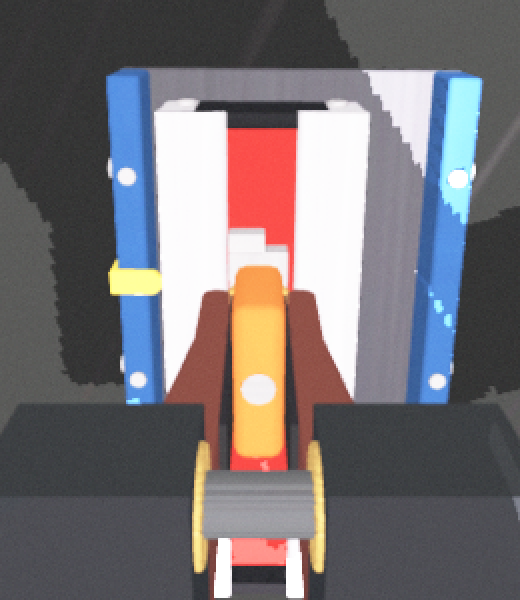

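The foot spans crop columns 229–288 and the slot 228–298, so the foot is about 1 mm too far left. I shift tool y by +1 and descend gently; the pointer is at crop row 280.

```bash
python3 - <<'E'
from h import *
import pickle
o,w=pickle.load(open('pics/w3.pkl','rb'));M=R.from_rotvec(o['orientation']).as_matrix()
print('mark tool',M.T@(ray(w,(150+150/2,100+280/2),31,o)-o['ee_pos']))
E
python3 -m inch '[[[0,0.6,0,0,0,0,0],[0,1.2,0,0,0,0,0],[0,1.2,1,0,0,0,0],[0,1.2,2,0,0,0,0],[0,1.2,2,0,0,0,0]]]'; python3 -m inch '[[[0,0,1,0,0,0,0],[0,0,2,0,0,0,0],[0,0,2,0,0,0,0]]]'
```

```text
mark tool [  1.96976626 -32.95204066  47.52029908]
t: 6.4
ee_pos: [580.1, 188.2, 76.5]
orientation: [-0.443, -3.11, 0.0]
ft_force: [-0.1, -0.7, -1.2]
width: 12.0
grasp_force: 30.0
t: 6.7
ee_pos: [580.1, 188.2, 74.5]
orientation: [-0.443, -3.11, 0.0]
ft_force: [-0.6, 0.2, -0.6]
width: 11.5
grasp_force: 30.0
```

No contact force with the underside at about 24 mm, so the foot is in the mouth. I continue pressing down against the strip.

```bash
python3 -m inch '[[[0,0,1.5,0,0,0,0],[0,0,3,0,0,0,0],[0,0,4,0,0,0,0],[0,0,4,0,0,0,0],[0,0,4,0,0,0,0]]]'; python3 -m inch '[[[0,0,1.5,0,0,0,0],[0,0,3,0,0,0,0],[0,0,4.5,0,0,0,0],[0,0,5,0,0,0,0],[0,0,5,0,0,0,0],[0,0,5,0,0,0,0]]]'
```

```text
t: 7.2
ee_pos: [580.3, 188.3, 70.9]
orientation: [0.443, 3.11, 0.0]
ft_force: [-1.2, -0.9, 1.5]
width: 11.7
grasp_force: 30.0
t: 7.8
ee_pos: [580.2, 188.3, 65.9]
orientation: [0.443, 3.11, 0.0]
ft_force: [-1.3, -0.9, 6.1]
width: 12.0
grasp_force: 30.0
```

```bash
python3 -m inch '[[[0,0,0,0,0,0.1,0],[0,0,0,0,0,0.2,0],[0,0,0,0,0,0.3,0],[0,0,0,0,0,0.4,0],[0,0,0,0,0,0.5,0],[0,0,0,0,0,0.6,0],[0,0,0,0,0,0.6,0]]]'; python3 -c "from workcell import status as s;print(s.get_obs()['moment'])"
```

```text
t: 8.5
ee_pos: [581.3, 188.6, 66.3]
orientation: [1.345, 2.837, 0.003]
ft_force: [0.3, -0.2, 6.7]
width: 11.7
grasp_force: 30.0
[-0.0519097   0.05097224 -0.03406921]
```

Turning freely, so I finish the quarter turn.

```bash
python3 -m inch '[[[0,0,0,0,0,0.1,0],[0,0,0,0,0,0.2,0],[0,0,0,0,0,0.3,0],[0,0,0,0,0,0.4,0],[0,0,0,0,0,0.5,0],[0,0,0,0,0,0.6,0],[0,0,0,0,0,0.7,0],[0,0,0,0,0,0.8,0],[0,0,0,0,0,0.9,0],[0,0,0,0,0,0.97,0],[0,0,0,0,0,0.97,0],[0,0,0,0,0,0.97,0],[0,0,0,0,0,0.97,0]]]'; python3 - <<'E'
from h import *
from workcell import status as s
o=s.get_obs();print(o['moment'],togo(o,o['ee_pos'],-16.2))
E
```

```text
t: 9.8
ee_pos: [581.2, 188.5, 66.3]
orientation: [2.511, 1.887, 0.003]
ft_force: [0.9, -0.4, 5.3]
width: 11.7
grasp_force: 30.0
[-0.19316531  0.09183624 -0.02145472] (array([0., 0., 0.]), np.float64(0.0006923949563203094), np.float64(-16.160328691246693), np.float64(0.12662014545843367))
```

Square across and still pressed (6 N). Now I open, then withdraw straight up.

```bash
python3 -m inch '[[[0,0,0,0,0,0,15],[0,0,0,0,0,0,30],[0,0,0,0,0,0,45],[0,0,0,0,0,0,45],[0,0,0,0,0,0,45],[0,0,0,0,0,0,45],[0,0,-10,0,0,0,45],[0,0,-30,0,0,0,45],[0,0,-60,0,0,0,45],[0,0,-90,0,0,0,45],[0,0,-110,0,0,0,45],[0,0,-110,0,0,0,45],[0,0,-110,0,0,0,45]]]'
python3 - <<'E'
from h import *
import pickle
from workcell import status,optics
o=status.get_obs();w=optics.get_image('wrist');pickle.dump((o,w),open('pics/w4.pkl','wb'))
cv2.imwrite('pics/w4.png',w['frame'][:,:,::-1])
E
```

```text
t: 11.1
ee_pos: [580.2, 188.3, 176.1]
orientation: [2.511, 1.887, 0.001]
ft_force: [-0.1, -0.2, -0.4]
width: 39.3
grasp_force: 0.0
```

View pics/w4.png

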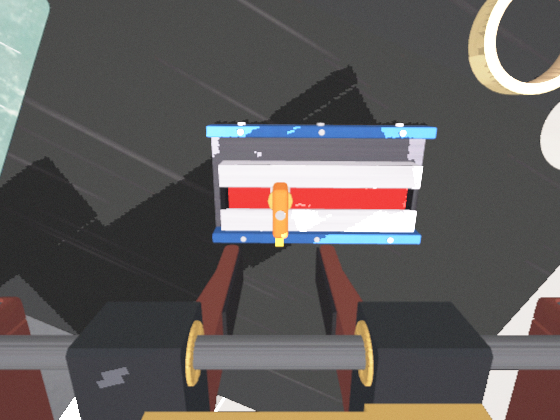

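The post stands upright at (280,210), its wing square across the slot and in line with the pointer at (280,241). The gripper is clear of everything.

```bash
python3 -c "from workcell import ctrl;print(ctrl.close_job())"
```

```text
the job is handed in; nothing more can be done
None
```

The T-nut post is in the slot beside the yellow pointer, turned square across under the lips and released upright. The job was handed in after about 11 s of robot time, wrist force readings stayed under 7 N, and no verdict came back.

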